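Roll a kit label down under a hand block

TASK

Pick up the wooden hand block by its grip, press its flat sole on top of the rubber roller and roll it out of its slot and over the white label, so that the whole label is pressed down, and stop it in the mark slot just beyond. Keep a steady push of about 10 N on the roller all the way, never more than 22 N, and do not touch the roller with the fingers. Then lay the block flat on the bench beside the board, let go, and leave everything else where it is.

Things in the scene. Friction and masses are not known exactly. Their poses are not given: they have to be found in the camera images.
- mat: Fixed base (150 x 180 x 6 mm) of a press board; origin at its underside, z up. On it a grey plate, top 22 mm above the bench when level, tilts on a stiff hinge along the base's x at y = -52 mm: it may lean up to 0.06 rad up or down towards +y, which is not measured. Across it, along x, two black slots: at y = -52 mm (start, 7.5 wide) and +46 mm (mark, 9 wide); white label between, y = -32 to +32 mm.
- mark (a point): Middle of the mark slot in which the roller must end, 46 mm from the base's origin along its +y, 22 mm up (as if the plate were level); same axes as the base. Over it the roller sinks 0.5 mm into it and stays.
- roller: Loose rubber cylinder, 44 mm diameter, 120 mm long, about 0.35 kg, lying in the start slot (sunk 0.3 mm, its top 65.7 mm up); origin on its axis at mid-length; its x is the axis, y and z turn as it rolls. Pressed on top by a flat sole it rolls half as far as the sole moves; left on the slope outside a slot it rolls off. It yields under 1 mm for 10 N: the push must be felt, not set by height.
- block: Loose plywood hand block, about 0.22 kg: flat sole 70 (its x) x 160 (its y) x 12 mm thick, and across its middle an upright wooden grip 60 (x) x 24 (y) mm that rises from the sole to 60 mm above the underside; origin at the centre of the underside, z up. It starts flat on the bench left or right of the board; the shallow dish stands on the other side.
- grip (a point): Where to pinch the block: in the middle of its grip, 40 mm above the underside and 20 mm below the grip's top; pinch along the block's y (24 mm).
- dish: Bystander: round shallow lidded specimen dish, 94 mm diameter, 18 mm high, on the bench on the side of the board where the block is not; origin at the centre of its underside.
- tub: Bystander: black round tub, 98 mm diameter, 114 mm high, beyond the board; origin at the centre of its underside.
- carton: Bystander: cardboard box 90 x 130 x 55 mm high, beyond the board; origin at the centre of its underside.
There are look-alikes about, which are no part of the job. What is shaped like the block but blue or purple is not meant. Leave any red look-alike of the mat alone.

How it is judged:
On the way, in this order (a step that is already met when the one before it is completed fails the run):
1. the block presses the roller with at least 5 N on the first fifth of the label (y of roller in the frame of mat between -0.032 and -0.02 m and contact force between block and roller above 5 N), for 0.06 s.
2. the block presses the roller with at least 5 N on the second fifth of the label (y of roller in the frame of mat between -0.019 and -0.007 m and contact force between block and roller above 5 N), for 0.06 s.
3. the block presses the roller with at least 5 N on the third fifth of the label (y of roller in the frame of mat between -0.006 and 0.006 m and contact force between block and roller above 5 N), for 0.06 s.
4. the block presses the roller with at least 5 N on the fourth fifth of the label (y of roller in the frame of mat between 0.007 and 0.019 m and contact force between block and roller above 5 N), for 0.06 s.
5. the block presses the roller with at least 5 N on the last fifth of the label (y of roller in the frame of mat between 0.02 and 0.032 m and contact force between block and roller above 5 N), for 0.06 s.
At the end, for the whole second after the job is handed in: The roller rests on the plate with its axis within 6 mm of the mark slot's middle (and within 0.12 rad of its direction, within 30 mm sideways of its middle), at rest; the block lies flat and still on the bench, off the board (underside within 2 mm of the bench, tilt under 0.03 rad) (y of roller in the frame of mark between -0.006 and 0.006 m and x of roller in the frame of mark between -0.03 and 0.03 m and z of roller in the frame of mark between 0.011 and 0.033 m and angle between the x axis of roller and the x axis of mat, either way round below 0.12 rad and linear speed of each of roller, block below 0.01 m/s and height (world z) of block below 0.002 m and angle between block's own z axis and vertical below 0.03 rad); the robot touches nothing.
It fails at once if the block presses the roller with more than 22 N (contact force between block and roller above 22 N).
It fails at once if the fingers touch the roller (contact force between the fingers and roller above 0.5 N).
It fails at once if the dish, the tub or the carton is moved more than 15 mm (distance of any of dish, tub, carton from where it was at the start of the episode above 0.015 m).
It also fails if it takes over 67 s, if anything falls off the work surface, if the arm or the gripper's body presses on something with over 40 N, if the wrist force passes 120 N, or if a joint passes its speed limit or range.

ROBOT

A 7-joint arm with a two-finger parallel gripper is mounted at the origin on the work surface. World frame = base frame: x ahead of the robot, y to its left, z up, the work surface at z = 0. Lengths are in m, angles in rad, forces in N, time in s.
With the tool pointing down it reaches from about 0.4 to 0.85 m from the base axis. Payload 10.4 kg.
Tool frame: the origin (TCP) lies at the very end of the fingers, on their centre line; the grasp point (between the pads) lies 19 mm behind it; z points along the fingers, y is the line along which they close (so a half turn about z gives the same grasp; the last joint's range is limited). The gripper opens to 87 mm and grips with 3 to 60 N. Pads are 19 mm wide; open, the fingers measure 117 mm over their backs; the gripper's body (75 mm by 190 mm) begins 51 mm behind the grasp point.
Start: joints at [-1.3, 0.332, -0.065, 1.46, 0.022, 1.35, -0.088], TCP at [0.181, 0.598, 0.223] pointing down, gripper open.
Joint ranges: [-2.6, 2.6], [-0.5, 2.12], [-1.47, 1.34], [0.16, 2.42], [-1.27, 4.41], [0.06, 2.06], [-2.6, 2.6]. Speed limits (rad/s): [2.22, 2.22, 2.79, 2.79, 3.14, 3.14, 3.14].

INTERFACE

Orientations are given as a unit quaternion [x, y, z, w].
In Python, from bench import * gives the robot as it stands.
- The arm moves only by the tool step_arm, never from a script. Its arguments are lists of equal length, an entry for each row: "delta_pos": the shift along the world's x, y, z in units of 25 mm (1.0 is 25 mm), a list of three; "turn": the turn about the world's z in units of 0.12 rad (1.0 is 0.12 rad). In form: {"delta_pos": [[tx, ty, tz], ...], "turn": [turn, ...]}. A call has 1 to 12 rows; each row shifts and turns the commanded pose from where the row before left it; what a row does not reach is not made up. A row lasts 1/10 s, in which the tool goes at most 50 mm and 8.59 degrees, less where a joint would pass 70% of its speed; a pose out of reach is approached as far as the arm can. A call with a number of a shift or a turn outside -1 to 1 is refused whole. A call with a gripper value outside its range is refused whole. "grip" is the closure, from 0 (fully open) to 1 (shut), set as the call begins (left out, the last holds). The fingers move at their own pace and stop on an object; "newtons" is the grip in N (left out, the last holds). Time passes only in rows, so rows that do not move let the fingers close. It gives the time, the measured TCP pose, the force, the opening and the grip force at its end, in the units of the state.
- read_state(): the state, without advancing time (a new reading comes with each control period).
- camera(name): name is "scene" or "top"; returns a dict with "image" (400x640x3 uint8, red, green, blue), "z_map" (400x640 float32, m along the optical axis (not along the pixel's ray), 0 where there is no reading), "mtx" (3x3 intrinsics, pixels), "view" (4x4, takes a point from world to camera coordinates). Camera axes: x right, y up, looking along -z (the intrinsics and any distortion apply to the point x, -y, -z); pixel columns grow to the right and rows downward; lengths in m; the calibration is good to about 2 mm. A picture is of the moment at which its call begins.
- close_job(): hands the job in; it is judged then, once.
The state is a dict: "time": time; "joint_positions": joint angles; "joint_vel": joint speeds; "joint_torque": joint torques, N m; "ee_pos": TCP position; "eef_rot": TCP orientation; "ft_force": force on the tool from outside, world axes, zero at the start; "torque": the same for the moment, N m; "width": finger opening in m; "grip_force": force on a finger pad.
Only numpy, scipy, OpenCV 4.12 (cv2) and the standard library are available. Lean on these libraries where they do the work, as an engineer would, in place of code of your own. Each camera call takes 0.05 s, during which the arm holds its last target. There are 200 camera calls.

## Working session

There is one attempt and no reset: what is moved stays moved. The work goes in short steps, Python scripts to look and compute and a tool call to move; the robot and the scene stay as the last step left them, time stands still between calls to the robot, and variables do not carry over. Pictures are saved under pics/ and viewed, at most 10 in all, crops included, and the job is handed in when it is done.

Besides the shell and the picture viewer there is one more tool, called after "Call:" by a JSON object that holds its "name" and its "arguments". step_arm: Moves the arm, as the interface text tells. Shifts and turns lie within -1 to 1; 1 stands for 25 mm of shift or 0.12 rad of turn. Its arguments: {"type":"object","properties":{"delta_pos":{"type":"array"},"turn":{"type":"array"},"grip":{"type":"number"},"newtons":{"type":"number"}},"required":["delta_pos","turn"]}

```bash
ls; mkdir -p pics; cat > h.py <<'E'
from bench import *
import numpy as np, cv2
def shot(n):
    c=camera(n); return c
def pts(c):
    """world points of every pixel from z_map"""
    z=c["z_map"]; K=c["mtx"]; v,u=np.mgrid[:400,:640]
    x=(u-K[0,2])/K[0,0]*z; y=(v-K[1,2])/K[1,1]*z
    P=np.stack([x,-y,-z,np.ones_like(z)],-1)
    return (P@np.linalg.inv(c["view"]).T)[...,:3]
E
python3 - <<'E'
from h import *
for n in("scene","top"):
    c=camera(n); cv2.imwrite(f"pics/{n}0.png",c["image"][...,::-1]); np.savez(f"{n}0.npz",**{k:np.array(v) for k,v in c.items()})
    print(n,c["mtx"].tolist(),np.linalg.inv(c["view"])[:3,3], (c["z_map"]>0).mean())
print(read_state())
E
```

```text
pics
scene [[514.9746002560432, 0.0, 322.8864054593109], [0.0, 514.9746002560432, 200.3112945722082], [0.0, 0.0, 1.0]] [1.05284025 0.4013634  1.08987409] 0.9959765625
top [[478.74100549741667, 0.0, 317.7214192456712], [0.0, 478.74100549741667, 199.35527476613348], [0.0, 0.0, 1.0]] [0.29999364 0.01620462 1.22750675] 0.99597265625
{'time': 0.1, 'joint_positions': array([-1.29960248,  0.33281032, -0.0647195 ,  1.46082665,  0.02160699,
        1.34989143, -0.08853175]), 'joint_vel': array([-0.00128033, -0.0023877 ,  0.00098485, -0.00345354,  0.0017454 ,
        0.00161653,  0.00097152]), 'joint_torque': array([ 1.13228543e-03, -6.24542141e+01,  2.41809664e-02, -3.90713596e+01,
       -6.14993158e-02,  3.66204337e-02,  4.01526415e-05]), 'ee_pos': array([0.18088866, 0.59790546, 0.22184717]), 'eef_rot': array([ 1.46365801e-01,  9.89230341e-01, -6.16712823e-04, -6.34437582e-05]), 'ft_force': array([-0.07017795, -0.41417362,  1.09517035]), 'torque': array([-0.02025764,  0.05544472,  0.00339559]), 'grip_force': 0.0, 'width': 0.08697449934812704}
```

View pics/top0.png

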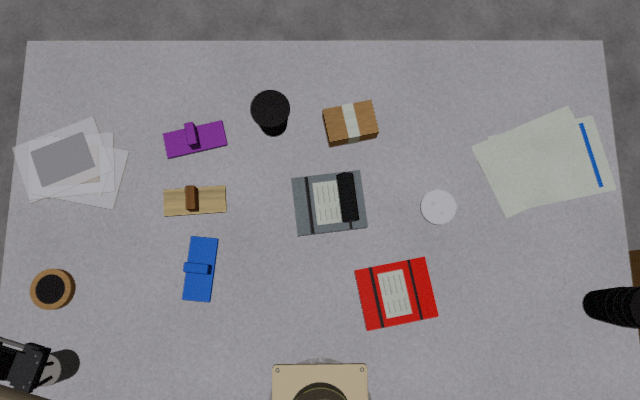

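View pics/scene0.png

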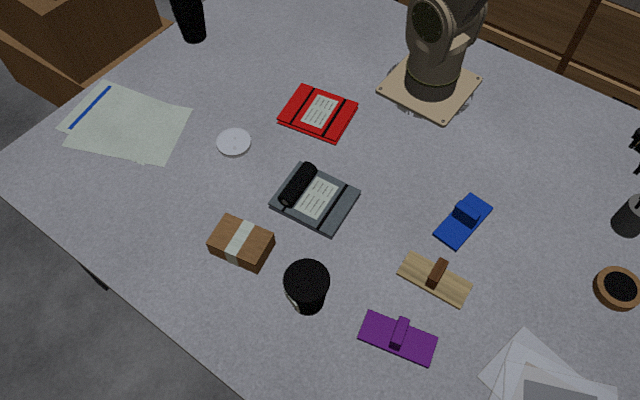

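The top view shows three block shapes: purple (195,140), plain wood (195,200) and blue (200,268). The wooden one fits the description. There are two boards: grey (330,203), with the black roller in its right-hand slot at (347,197), is the mat, and red (396,293) is the look-alike. The dish is at (438,207), the tub at (270,112) and the carton at (350,123). Next I measure and confirm with a crop.

```bash
cat >> h.py <<'E'
def ray(c,uv,h):
    """pixels -> world points on plane z=h"""
    uv=np.atleast_2d(np.array(uv,float)); K=c["mtx"]; T=np.linalg.inv(c["view"])
    d=np.c_[(uv[:,0]-K[0,2])/K[0,0],-(uv[:,1]-K[1,2])/K[1,1],-np.ones(len(uv))]@T[:3,:3].T
    o=T[:3,3]; return o+d*((h-o[2])/d[:,2])[:,None]
def hsv(c): return cv2.cvtColor(c["image"],cv2.COLOR_RGB2HSV)
def rect(c,m,h):
    """largest blob's contour cast on z=h -> min area rect (mm, deg)"""
    cs,_=cv2.findContours(m.astype(np.uint8),cv2.RETR_EXTERNAL,cv2.CHAIN_APPROX_NONE)
    k=max(cs,key=cv2.contourArea)[:,0]; p=ray(c,k,h)[:,:2]*1000
    return cv2.minAreaRect(p.astype(np.float32)),p
E
python3 - <<'E'
from h import *
for n,boxes in (("top",dict(block=(155,178,235,222),mat=(285,165,375,240))),("scene",dict(block=(385,240,485,315),mat=(262,150,368,242)))):
    c=dict(np.load(n+"0.npz")); H=hsv(c); W=pts(c); v,u=np.mgrid[:400,:640]
    def box(b): return (u>b[0])&(u<b[2])&(v>b[1])&(v<b[3])
    b=box(boxes["block"])
    wood=b&(H[...,1]>70)&(H[...,0]<30)
    grip=wood&(W[...,2]>.045)
    sole=wood&(W[...,2]<.03)
    print(n,"sole",rect(c,sole|grip if n=="top" else sole,.012)[0]); print(" grip",rect(c,grip,.060)[0],"z",np.median(W[grip][:,2]),"solez",np.median(W[sole][:,2]))
    g=W[grip]; print(" grip med",np.median(g,0), "sole med", np.median(W[sole],0))
    m=box(boxes["mat"])
    hi=W[...,2]
    rol=m&(hi>.05); print(" roller",cv2.minAreaRect((W[rol][:,:2]*1000).astype(np.float32)),np.percentile(hi[rol],[50,90,99]))
    wh=m&(H[...,2]>150)&(hi<.04)&(hi>.012)
    print(" label",rect(c,wh,.022)[0])
    p=W[m&(hi>.012)&(hi<.035)]
    A=np.c_[p-p.mean(0)]; w=np.ones(len(p),bool)
    for _ in range(6):
        s,*_=np.linalg.lstsq(np.c_[p[w][:,:2],np.ones(w.sum())],p[w][:,2],rcond=None); r=p[:,2]-np.c_[p[:,:2],np.ones(len(p))]@s; w=abs(r)<.002
    print(" plate plane",s,w.sum(),len(p))
    bench=W[(abs(hi)<.02)&(u>150)&(u<500)&(v>100)&(v<330)]; print(" bench z",np.median(bench[:,2]))
    if n=="top":
        a=c["image"][165:240,150:380]; cv2.imwrite("pics/crop.png",cv2.resize(a[...,::-1],None,fx=3.4,fy=3.4,interpolation=cv2.INTER_CUBIC))
E
```

```text
top sole ((522.8260498046875, 316.64447021484375), (75.2419204711914, 157.7838134765625), 3.676255941390991)
 grip ((518.43212890625, 316.2825622558594), (62.352664947509766, 24.717121124267578), 2.3871312141418457) z 0.05917657928930797 solez 0.01177275324019611
 grip med [0.5176698  0.31659481 0.05917658] sole med [0.51814691 0.30357494 0.01177275]
 roller ((436.14117431640625, -53.783905029296875), (75.91220092773438, 296.6065979003906), 77.14981842041016) [0.06230335 0.06719148 1.22750675]
 label ((511.59259033203125, -22.1162109375), (108.55680084228516, 61.038818359375), 6.650732040405273)
 plate plane [ 0.00259698 -0.0246397   0.01890843] 1851 3206
 bench z 0.00031092163920587446
scene sole ((522.9681396484375, 319.7802734375), (71.45378875732422, 157.57766723632812), 3.7990472316741943)
 grip ((526.6909790039062, 319.3688049316406), (67.50591278076172, 24.082901000976562), 3.5754923820495605) z 0.059116884602745 solez 0.01144708696986907
 grip med [0.5272964  0.31963702 0.05911688] sole med [0.52499376 0.33174022 0.01144709]
 roller ((787.6861572265625, 115.48793029785156), (769.8113403320312, 124.5650405883789), 37.962100982666016) [0.06122816 0.0662148  1.08987409]
 label ((512.24609375, -21.70526885986328), (108.56639099121094, 62.68199920654297), 6.068652153015137)
 plate plane [ 0.00129375 -0.0229609   0.01938175] 1770 3025
 bench z 4.077258765611269e-05
```

View pics/crop.png

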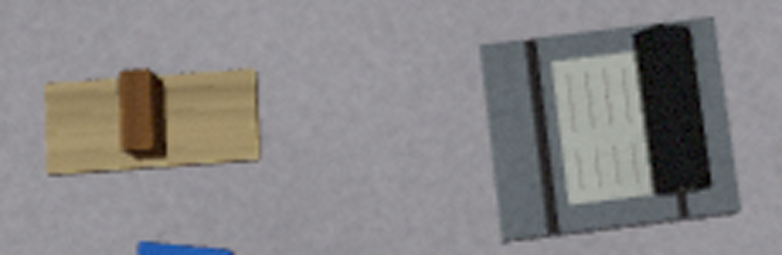

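The crop confirms the plain wooden block (brown grip) at about (195,200) in the full image. The grey board has its start slot and roller on the right and its mark slot on the left. The plate slopes down about 0.024 rad towards +y. One more measurement of the roller and board, then I move.

```bash
python3 - <<'E'
from h import *
for n,bx in (("top",(285,165,375,240)),("scene",(262,150,368,242))):
    c=dict(np.load(n+"0.npz")); H=hsv(c); W=pts(c); v,u=np.mgrid[:400,:640]
    m=(u>bx[0])&(u<bx[2])&(v>bx[1])&(v<bx[3]); z=W[...,2]
    r=m&(z>.045)&(z<.08)
    p=W[r]
    # fit axis: the crest (highest 3 mm)
    t=p[p[:,2]>.061]; R=cv2.minAreaRect((t[:,:2]*1000).astype(np.float32))
    l=cv2.fitLine((t[:,:2]*1000).astype(np.float32),cv2.DIST_HUBER,0,.01,.01).ravel()
    print(n,"crest",R,l, "yaw",np.arctan(l[1]/l[0]),np.percentile(t[:,2],[50,95]))
    q=m&(z>.009); print(" board",cv2.minAreaRect((W[q&(z<.1)][:,:2]*1000).astype(np.float32)))
    d=m&(H[...,2]<75)&(z<.03)&(z>.012)  # dark slot pixels
    nn,lab,st,ce=cv2.connectedComponentsWithStats(d.astype(np.uint8))
    for i in range(1,nn):
        if st[i,4]>40:
            k=np.argwhere(lab==i)[:,::-1]; g=ray(c,k,.0205)[:,:2]*1000; l=cv2.fitLine(g.astype(np.float32),cv2.DIST_HUBER,0,.01,.01).ravel(); print(" dark",st[i],l,np.arctan(l[1]/l[0]),np.median(W[lab==i],0))
E
```

```text
top crest ((519.9254760742188, -73.20176696777344), (120.01187896728516, 32.15830612182617), 7.314575672149658) [ 9.94870543e-01  1.01156145e-01  5.18529724e+02 -7.25987320e+01] yaw 0.10132946 [0.06387377 0.06818587]
 board ((512.3049926757812, -27.667579650878906), (151.03515625, 180.4383544921875), 6.760184288024902)
 dark [304 177  11  57 192] [9.9359196e-01 1.1302668e-01 5.0355490e+02 2.2328096e+01] 0.113268726 [0.50235616 0.02242263 0.01703152]
scene crest ((521.3064575195312, -69.98861694335938), (122.80403137207031, 33.98264694213867), 6.637270450592041) [ 9.9266165e-01  1.2092506e-01  5.2376624e+02 -7.1387108e+01] yaw 0.12122173 [0.06399093 0.06708   ]
 board ((563.4874267578125, -22.13623809814453), (258.59075927734375, 181.64833068847656), 6.327515125274658)
 dark [268 184  81  53 323] [9.99917984e-01 1.28050065e-02 5.05529541e+02 2.15186100e+01] 0.012805357 [0.55483612 0.01992939 0.01694408]
```

Call:
{"name": "step_arm", "arguments": {"delta_pos": [[1, -1, 0], [1, -1, 0], [1, -1, 0], [1, -1, 0], [1, -1, 0], [1, -1, 0], [1, -1, 0], [1, -1, 0], [1, -1, 0], [1, -1, 0], [1, -1, 0], [1, 0, 0]], "turn": [0, 0, 0, 0, 0, 0, 0, 0, 0, 0, 0, 0], "grip": 0}}

```text
time: 1.3
ee_pos: [0.4829, 0.3193, 0.2228]
eef_rot: [0.149, 0.989, -0.0, 0.0]
ft_force: [-0.0, 0.4, 1.0]
width: 0.0868
grip_force: 0.0
```

Call:
{"name": "step_arm", "arguments": {"delta_pos": [[0.8, 0, 0], [0.8, 0, 0], [0, 0, -1], [0, 0, -1], [0, 0, -1], [0, 0, -1], [0, 0, 0], [0, 0, 0]], "turn": [1, 1, 1, 0, 0, 0, 0, 0]}}

```text
time: 2.1
ee_pos: [0.5209, 0.3232, 0.1228]
eef_rot: [-0.033, 0.999, -0.0, -0.0]
ft_force: [0.2, -0.6, 1.1]
width: 0.087
grip_force: 0.0
```

Call:
{"name": "step_arm", "arguments": {"delta_pos": [[0.06, -0.2, -0.5], [0, 0, -1], [0, 0, -1], [0, 0, -0.8], [0, 0, -0.4], [0, 0, -0.3], [0, 0, 0], [0, 0, 0]], "turn": [0, 0, 0, 0, 0, 0, 0, 0]}}

```text
time: 2.9
ee_pos: [0.5231, 0.3186, 0.0235]
eef_rot: [-0.033, 0.999, 0.0, 0.001]
ft_force: [0.3, -1.4, 0.0]
width: 0.0871
grip_force: 0.0
```

Call:
{"name": "step_arm", "arguments": {"delta_pos": [[0, 0, 0], [0, 0, 0], [0, 0, 0], [0, 0, 0], [0, 0, 0], [0, 0, 0], [0, 0, 0], [0, 0, 0], [0, 0, 0], [0, 0, 0]], "turn": [0, 0, 0, 0, 0, 0, 0, 0, 0, 0], "grip": 1, "newtons": 50}}

```text
time: 3.9
ee_pos: [0.5225, 0.3183, 0.0226]
eef_rot: [-0.033, 0.999, 0.0, 0.0]
ft_force: [0.1, 0.8, -0.5]
width: 0.0232
grip_force: 50.0
```

Call:
{"name": "step_arm", "arguments": {"delta_pos": [[0, 0, 0.5], [0, 0, 1], [0, 0, 1], [0, 0, 1], [0, 0, 1], [0, 0, 0], [0, 0, 0], [0, 0, 0]], "turn": [0, 0, 0, 0, 0, 0, 0, 0.4]}}

```text
time: 4.7
ee_pos: [0.5217, 0.3178, 0.1338]
eef_rot: [-0.057, 0.998, -0.001, -0.001]
ft_force: [0.6, 0.7, -2.2]
width: 0.024
grip_force: 50.0
```

Call:
{"name": "step_arm", "arguments": {"delta_pos": [[0, -0.5, 0], [0, -0.8, 0], [0, -0.8, 0], [0, -0.8, 0], [0, -0.8, 0], [0, -0.8, 0], [0, -0.8, 0], [0, -0.8, 0], [0, -0.8, 0], [0, -0.8, 0], [0, -0.8, 0], [0, -0.8, 0]], "turn": [0, 0, 0, 0, 0, 0, 0, 0, 0, 0, 0, 0]}}

```text
time: 5.9
ee_pos: [0.522, 0.0832, 0.1352]
eef_rot: [-0.056, 0.998, 0.0, 0.0]
ft_force: [-0.7, 0.2, -2.5]
width: 0.024
grip_force: 50.0
```

Call:
{"name": "step_arm", "arguments": {"delta_pos": [[0, -0.8, 0], [0, -0.8, 0], [0, -0.8, 0], [0, -0.8, 0], [0, -0.8, 0], [0, -0.8, 0], [0, -0.8, 0], [0, -0.8, 0], [0, -0.8, 0], [0, -0.8, 0], [0, -0.3, 0], [0, 0, 0]], "turn": [0, 0, 0, 0, 0, 0, 0, 0, 0, 0, 0, 0]}}

```text
time: 7.1
ee_pos: [0.5218, -0.1235, 0.1351]
eef_rot: [-0.056, 0.998, -0.0, 0.0]
ft_force: [0.5, 0.8, -1.7]
width: 0.0235
grip_force: 50.0
```

```bash
python3 - <<'E'
from h import *
c=camera("scene"); cv2.imwrite("pics/s1.png",cv2.resize(c["image"][60:310,160:480,::-1],None,fx=2.2,fy=2.2))
s=read_state(); print({k:s[k] for k in("time","ee_pos","eef_rot","ft_force","torque","joint_positions")})
E
```

```text
{'time': 7.15, 'ee_pos': array([ 0.52205389, -0.12204062,  0.13507022]), 'eef_rot': array([-5.63688227e-02,  9.98409980e-01,  2.58844937e-04,  2.12120069e-06]), 'ft_force': array([ 0.50250662,  0.45860301, -2.12845458]), 'torque': array([ 0.08024491,  0.02794517, -0.03590872]), 'joint_positions': array([-0.22727996,  0.20953411,  0.41980097,  1.82821035, -0.09472908,
        1.12345362,  1.90903188])}
```

View pics/s1.png

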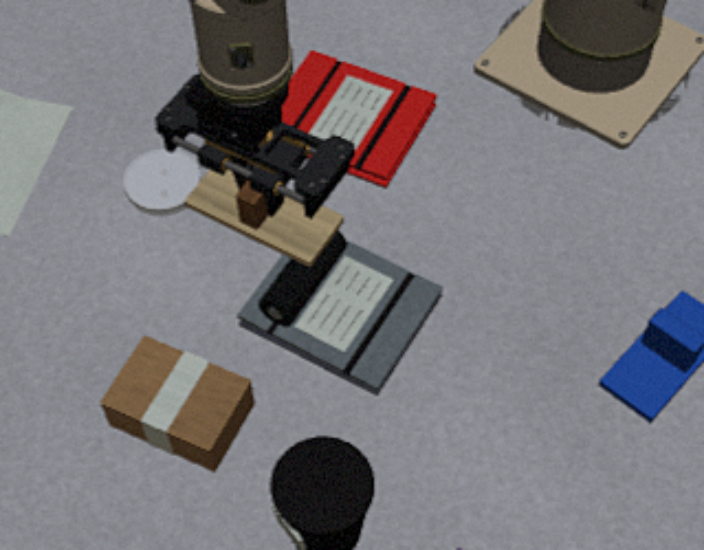

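The block is held level behind the roller, its leading sole end just short of the roller at crop (330,245). The board and dish (160,180) are clear. Now I lower gently.

Call:
{"name": "step_arm", "arguments": {"delta_pos": [[0, 0, -0.5], [0, 0, -0.5], [0, 0, -0.4], [0, 0, -0.2], [0, 0, -0.1], [0, 0, 0], [0, 0, 0]], "turn": [0, 0, 0, 0, 0, 0, 0]}}

```text
time: 7.85
ee_pos: [0.5227, -0.1218, 0.0929]
eef_rot: [-0.057, 0.998, -0.0, 0.0]
ft_force: [-1.1, 0.6, -1.7]
width: 0.0237
grip_force: 50.0
```

```bash
cat > r.py <<'E'
from bench import *
import numpy as np
s=read_state(); print(round(s["time"],2),s["ee_pos"].round(5),s["ft_force"].round(2),s["torque"].round(3),round(s["width"],4))
p=s["ee_pos"][:2]-[.512,-.0225]; q=s["eef_rot"]
print("mat y",p@[-.1127,.9936],"x",p@[.9936,.1127], "quat",q.round(4))
E
python3 r.py
```

```text
7.85 [ 0.52274 -0.12182  0.09288] [-1.06  0.56 -1.69] [0.027 0.043 0.015] 0.0237
mat y -0.09989544093462686 x -0.0005249585574278586 quat [-5.710e-02  9.984e-01 -0.000e+00  2.000e-04]
```

Call:
{"name": "step_arm", "arguments": {"delta_pos": [[0, 0, -0.04], [0, 0, -0.04], [0, 0, -0.04], [0, 0, 0], [0, 0, 0]], "turn": [0, 0, 0, 0, 0]}}

```text
time: 8.35
ee_pos: [0.5225, -0.1218, 0.0896]
eef_rot: [-0.057, 0.998, 0.0, -0.0]
ft_force: [-0.0, -1.0, -1.9]
width: 0.0239
grip_force: 50.0
```

Call:
{"name": "step_arm", "arguments": {"delta_pos": [[0, 0, -0.02], [0, 0, -0.02], [0, 0, 0], [0, 0, 0]], "turn": [0, 0, 0, 0]}}

```text
time: 8.75
ee_pos: [0.5225, -0.1217, 0.0886]
eef_rot: [-0.057, 0.998, 0.0, -0.0]
ft_force: [-0.3, -0.2, -2.6]
width: 0.0239
grip_force: 50.0
```

Call:
{"name": "step_arm", "arguments": {"delta_pos": [[0, 0, -0.02], [0, 0, -0.02], [0, 0, 0], [0, 0, 0]], "turn": [0, 0, 0, 0]}}

```text
time: 9.15
ee_pos: [0.5226, -0.1218, 0.0879]
eef_rot: [-0.057, 0.998, 0.0, 0.0]
ft_force: [-2.1, -0.6, 4.2]
width: 0.0238
grip_force: 50.1
```

```bash
python3 r.py
```

```text
9.15 [ 0.52264 -0.12183  0.08792] [-2.12 -0.65  4.23] [0.286 0.464 0.089] 0.0238
mat y -0.09989130956596945 x -0.0006178307761905945 quat [-5.700e-02  9.984e-01  1.000e-04  2.000e-04]
```

Call:
{"name": "step_arm", "arguments": {"delta_pos": [[0, 0, -0.015], [0, 0, 0], [0, 0, 0]], "turn": [0, 0, 0]}}

```text
time: 9.45
ee_pos: [0.5227, -0.1219, 0.0878]
eef_rot: [-0.057, 0.998, 0.0, 0.0]
ft_force: [-2.4, -0.5, 7.9]
width: 0.0237
grip_force: 50.1
```

Call:
{"name": "step_arm", "arguments": {"delta_pos": [[-0.01, 0.1, 0], [-0.02, 0.16, 0], [-0.02, 0.16, 0], [0, 0, 0]], "turn": [0, 0, 0, 0]}}

```text
time: 9.85
ee_pos: [0.5215, -0.1108, 0.088]
eef_rot: [-0.057, 0.998, 0.0, 0.0]
ft_force: [-4.8, -1.2, 10.0]
width: 0.0233
grip_force: 50.1
```

```bash
python3 r.py
```

```text
9.85 [ 0.52147 -0.11079  0.08803] [-4.77 -1.24 10.01] [0.583 1.076 0.103] 0.0233
mat y -0.0887932909894709 x -0.0005382339779022296 quat [-5.730e-02  9.984e-01  3.000e-04  3.000e-04]
```

Call:
{"name": "step_arm", "arguments": {"delta_pos": [[-0.03, 0.16, 0], [-0.03, 0.16, 0], [-0.03, 0.16, 0], [0, 0, 0]], "turn": [0, 0, 0, 0]}}

```text
time: 10.25
ee_pos: [0.5199, -0.0985, 0.088]
eef_rot: [-0.057, 0.998, 0.0, 0.001]
ft_force: [-0.3, 0.9, 7.2]
width: 0.024
grip_force: 50.1
```

```bash
python3 r.py
```

```text
10.25 [ 0.51992 -0.09854  0.08802] [-0.34  0.94  7.2 ] [0.396 0.244 0.074] 0.024
mat y -0.07644845682822715 x -0.0007047425104161751 quat [-5.750e-02  9.983e-01  2.000e-04  1.000e-03]
```

Call:
{"name": "step_arm", "arguments": {"delta_pos": [[-0.02, 0.16, -0.003], [-0.02, 0.16, -0.003], [-0.018, 0.16, -0.003], [-0.018, 0.16, -0.003]], "turn": [0, 0, 0, 0]}}

```text
time: 10.65
ee_pos: [0.5181, -0.0831, 0.0879]
eef_rot: [-0.057, 0.998, 0.0, 0.001]
ft_force: [0.1, -0.0, 9.5]
width: 0.0234
grip_force: 50.1
```

```bash
python3 r.py
```

```text
10.65 [ 0.51813 -0.08314  0.08788] [ 0.15 -0.04  9.54] [0.209 0.307 0.023] 0.0234
mat y -0.06094130911080775 x -0.0007459976350145214 quat [-0.057   0.9984  0.      0.0012]
```

Call:
{"name": "step_arm", "arguments": {"delta_pos": [[-0.018, 0.16, -0.001], [-0.018, 0.16, -0.001], [-0.018, 0.16, -0.001], [-0.018, 0.16, -0.001]], "turn": [0, 0, 0, 0]}}

```text
time: 11.05
ee_pos: [0.5163, -0.0671, 0.0877]
eef_rot: [-0.057, 0.998, 0.0, 0.001]
ft_force: [-0.1, 0.1, 7.0]
width: 0.0237
grip_force: 50.1
```

Call:
{"name": "step_arm", "arguments": {"delta_pos": [[-0.018, 0.16, -0.004], [-0.018, 0.16, -0.004], [-0.018, 0.16, -0.003], [-0.018, 0.16, -0.003]], "turn": [0, 0, 0, 0]}}

```text
time: 11.45
ee_pos: [0.5145, -0.0511, 0.0875]
eef_rot: [-0.057, 0.998, 0.0, 0.001]
ft_force: [-2.1, -0.7, 10.2]
width: 0.0238
grip_force: 50.1
```

Call:
{"name": "step_arm", "arguments": {"delta_pos": [[-0.022, 0.16, -0.002], [-0.022, 0.16, -0.002], [-0.02, 0.16, -0.002], [-0.02, 0.16, -0.002]], "turn": [0, 0, 0, 0]}}

```text
time: 11.85
ee_pos: [0.5126, -0.0351, 0.0874]
eef_rot: [-0.057, 0.998, 0.0, 0.001]
ft_force: [-0.7, 0.2, 9.0]
width: 0.0238
grip_force: 50.1
```

```bash
python3 r.py; python3 - <<'E'
from h import *
c=camera("scene"); cv2.imwrite("pics/s2.png",cv2.resize(c["image"][110:260,200:400,::-1],None,fx=3,fy=3))
E
```

```text
11.85 [ 0.51259 -0.03511  0.0874 ] [-0.73  0.22  9.  ] [0.023 0.247 0.04 ] 0.0238
mat y -0.012594618135250901 x -0.000836647824585438 quat [-5.710e-02  9.984e-01  1.000e-04  1.400e-03]
```

View pics/s2.png

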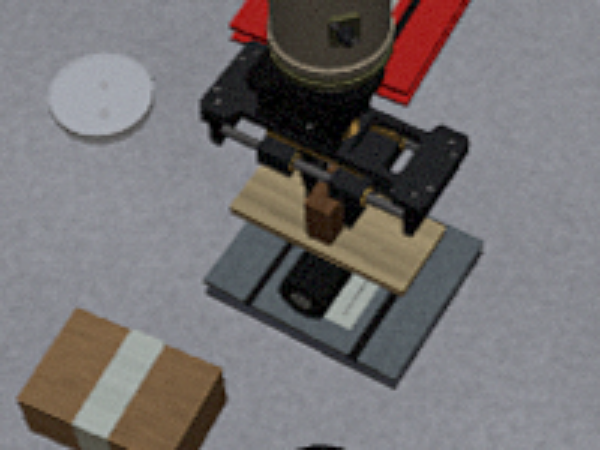

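The roller, at crop (310,285), is rolling parallel to the slots under the sole and is on the label. I continue.

Call:
{"name": "step_arm", "arguments": {"delta_pos": [[-0.018, 0.16, -0.001], [-0.018, 0.16, -0.001], [-0.018, 0.16, -0.001], [-0.018, 0.16, -0.001]], "turn": [0, 0, 0, 0]}}

```text
time: 12.3
ee_pos: [0.5108, -0.0191, 0.0872]
eef_rot: [-0.057, 0.998, 0.0, 0.001]
ft_force: [0.6, -0.0, 9.1]
width: 0.0236
grip_force: 50.1
```

Call:
{"name": "step_arm", "arguments": {"delta_pos": [[-0.018, 0.16, -0.001], [-0.018, 0.16, -0.001], [-0.018, 0.16, -0.001], [-0.018, 0.16, -0.001]], "turn": [0, 0, 0, 0]}}

```text
time: 12.7
ee_pos: [0.5089, -0.0031, 0.087]
eef_rot: [-0.057, 0.998, 0.0, 0.001]
ft_force: [-0.1, -0.2, 7.3]
width: 0.0236
grip_force: 50.1
```

Call:
{"name": "step_arm", "arguments": {"delta_pos": [[-0.018, 0.16, -0.003], [-0.018, 0.16, -0.003], [-0.018, 0.16, -0.003], [-0.018, 0.16, -0.003]], "turn": [0, 0, 0, 0]}}

```text
time: 13.1
ee_pos: [0.5071, 0.0129, 0.0868]
eef_rot: [-0.057, 0.998, 0.0, 0.001]
ft_force: [-1.9, 0.3, 9.2]
width: 0.0238
grip_force: 50.1
```

Call:
{"name": "step_arm", "arguments": {"delta_pos": [[-0.02, 0.16, -0.002], [-0.02, 0.16, -0.002], [-0.02, 0.16, -0.002], [-0.02, 0.16, -0.002]], "turn": [0, 0, 0, 0]}}

```text
time: 13.5
ee_pos: [0.5052, 0.029, 0.0866]
eef_rot: [-0.057, 0.998, 0.0, 0.001]
ft_force: [0.2, -0.9, 7.9]
width: 0.0235
grip_force: 50.1
```

```bash
python3 r.py
```

```text
13.5 [0.50521 0.02899 0.08662] [ 0.17 -0.91  7.92] [-0.315  0.178 -0.004] 0.0235
mat y 0.05193070394824328 x -0.0009478009987093699 quat [-5.720e-02  9.984e-01  1.000e-04  1.400e-03]
```

Call:
{"name": "step_arm", "arguments": {"delta_pos": [[-0.018, 0.16, -0.002], [-0.018, 0.16, -0.002], [-0.018, 0.16, -0.002], [-0.018, 0.16, -0.002]], "turn": [0, 0, 0, 0]}}

```text
time: 13.9
ee_pos: [0.5034, 0.045, 0.0864]
eef_rot: [-0.057, 0.998, 0.0, 0.001]
ft_force: [-0.4, 0.1, 8.1]
width: 0.0237
grip_force: 50.0
```

Call:
{"name": "step_arm", "arguments": {"delta_pos": [[-0.018, 0.16, -0.002], [-0.018, 0.16, -0.002], [-0.018, 0.16, -0.002], [-0.01, 0.08, -0.001]], "turn": [0, 0, 0, 0]}}

```text
time: 14.3
ee_pos: [0.5017, 0.0593, 0.0862]
eef_rot: [-0.057, 0.998, 0.0, 0.001]
ft_force: [-0.1, -0.3, 8.4]
width: 0.024
grip_force: 50.0
```

```bash
python3 r.py; python3 - <<'E'
from h import *
c=camera("scene"); cv2.imwrite("pics/s3.png",cv2.resize(c["image"][150:250,260:370,::-1],None,fx=5,fy=5))
E
```

```text
14.3 [0.50173 0.05927 0.0862 ] [-0.07 -0.29  8.43] [-0.488  0.189 -0.009] 0.024
mat y 0.08240289959339209 x -0.0009895305199537742 quat [-5.740e-02  9.984e-01  2.000e-04  1.300e-03]
```

View pics/s3.png

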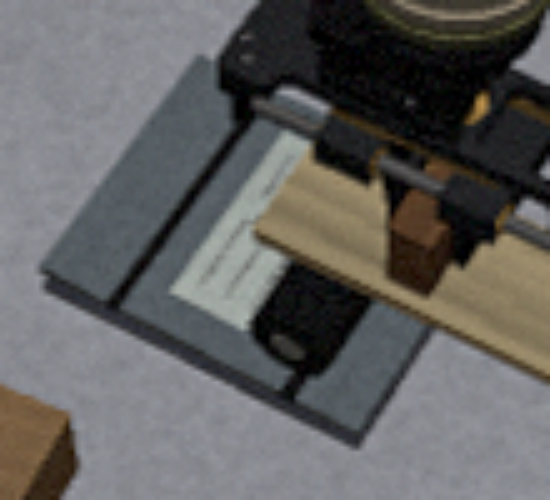

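The roller, at crop (305,320), lies just short of the mark slot at (295,380) and parallel to it. I finish slowly, watching for the force drop as it sinks in.

Call:
{"name": "step_arm", "arguments": {"delta_pos": [[-0.009, 0.08, -0.001], [-0.009, 0.08, -0.001], [-0.009, 0.08, -0.001], [-0.009, 0.08, -0.001], [0, 0, 0]], "turn": [0, 0, 0, 0, 0]}}

```text
time: 14.85
ee_pos: [0.5007, 0.0674, 0.086]
eef_rot: [-0.057, 0.998, 0.0, 0.001]
ft_force: [-0.4, 0.8, 6.5]
width: 0.0237
grip_force: 50.1
```

```bash
python3 r.py
```

```text
14.85 [0.50074 0.0674  0.086  ] [-0.42  0.81  6.53] [-0.188  0.18  -0.045] 0.0237
mat y 0.09059219914097912 x -0.0010552771195992418 quat [-5.740e-02  9.984e-01  3.000e-04  1.200e-03]
```

Call:
{"name": "step_arm", "arguments": {"delta_pos": [[-0.009, 0.08, -0.001], [-0.009, 0.08, -0.001], [0, 0, 0]], "turn": [0, 0, 0]}}

```text
time: 15.15
ee_pos: [0.5002, 0.0714, 0.0857]
eef_rot: [-0.057, 0.998, 0.0, 0.001]
ft_force: [1.8, 2.6, 5.8]
width: 0.0235
grip_force: 50.1
```

```bash
python3 r.py
```

```text
15.15 [0.50016 0.07144 0.08568] [1.82 2.63 5.81] [ 0.039 -0.263  0.041] 0.0235
mat y 0.09467800470319795 x -0.0011761427513433112 quat [-5.750e-02  9.983e-01  3.000e-04  1.100e-03]
```

Call:
{"name": "step_arm", "arguments": {"delta_pos": [[-0.008, 0.06, 0], [0, 0, 0], [0, 0, 0]], "turn": [0, 0, 0]}}

```text
time: 15.45
ee_pos: [0.5, 0.0726, 0.0856]
eef_rot: [-0.057, 0.998, 0.0, 0.001]
ft_force: [3.0, 1.3, 5.4]
width: 0.0238
grip_force: 50.1
```

```bash
python3 r.py
```

```text
15.45 [0.49996 0.07255 0.08559] [2.99 1.27 5.38] [ 0.026 -0.64   0.056] 0.0238
mat y 0.09580028263124336 x -0.0012488948025772063 quat [-5.730e-02  9.984e-01  2.000e-04  1.000e-03]
```

Call:
{"name": "step_arm", "arguments": {"delta_pos": [[0.02, 0.03, 0], [0, 0, 0], [0, 0, 0.02], [0, 0, 0.02], [0, 0, 0.02], [0, 0, 0.04], [0, 0, 0.1], [0, 0, 0.2], [0, 0, 0.4], [0, 0, 0.5], [0, 0, 0.5], [0, 0, 0]], "turn": [0, 0, 0, 0, 0, 0, 0, 0, 0, 0, 0, 0]}}

```text
time: 16.65
ee_pos: [0.5009, 0.0733, 0.1325]
eef_rot: [-0.057, 0.998, 0.001, 0.002]
ft_force: [0.7, -1.1, -2.3]
width: 0.0239
grip_force: 50.1
```

```bash
python3 r.py; python3 - <<'E'
from h import *
for n,b in (("scene",(262,150,368,242)),("top",(285,165,375,240))):
    c=camera(n); W=pts(c); v,u=np.mgrid[:400,:640]; z=W[...,2]
    cv2.imwrite(f"pics/{n}4.png",cv2.resize(c["image"][150:250,250:370,::-1],None,fx=5,fy=5))
E
```

```text
16.65 [0.5009  0.07329 0.1325 ] [ 0.73 -1.11 -2.32] [-0.008 -0.022 -0.03 ] 0.0239
mat y 0.09642730719390466 x -0.00023266699131849626 quat [-5.710e-02  9.984e-01  6.000e-04  1.900e-03]
```

View pics/scene4.png

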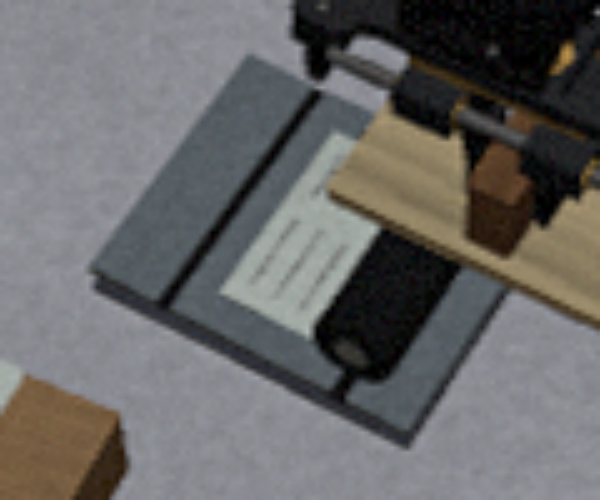

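The roller, at crop (385,305), sits over the mark slot at (345,385) after the lift. I carry the block to its old place on the left and check the roller once the view is clear.

Call:
{"name": "step_arm", "arguments": {"delta_pos": [[0.1, 0.5, 0], [0.1, 0.9, 0], [0.1, 0.9, 0], [0.1, 0.9, 0], [0.1, 0.9, 0], [0.1, 0.9, 0], [0.1, 0.9, 0], [0.1, 0.9, 0], [0, 0.9, 0], [0, 0.9, 0], [0, 0.9, 0], [0, 0.3, 0]], "turn": [0, 0, 0, 0, 0, 0, 0, 0, 0, 0, 0, 0]}}

```text
time: 17.95
ee_pos: [0.518, 0.3216, 0.129]
eef_rot: [-0.059, 0.998, 0.0, -0.001]
ft_force: [0.4, 0.0, -2.9]
width: 0.0239
grip_force: 50.1
```

```bash
python3 r.py; python3 - <<'E'
from h import *
for n,b in (("scene",(262,150,368,242)),("top",(285,165,375,240))):
    c=camera(n); W=pts(c); v,u=np.mgrid[:400,:640]; z=W[...,2]
    t=W[(u>b[0])&(u<b[2])&(v>b[1])&(v<b[3])&(z>.058)&(z<.08)]
    R=cv2.minAreaRect((t[:,:2]*1000).astype(np.float32)); p=np.array(R[0])-[512,-22.5]
    print(n,R,"mat x",p@[.9936,.1127],"y",p@[-.1127,.9936],np.percentile(t[:,2],[50,95]))
    cv2.imwrite(f"pics/{n}5.png",cv2.resize(c["image"][150:250,250:370,::-1],None,fx=5,fy=5))
E
```

```text
17.95 [0.51799 0.32161 0.12897] [ 0.39  0.03 -2.89] [ 0.018  0.039 -0.025] 0.0239
mat y 0.34123430742580596 x 0.044731649215554906 quat [-5.890e-02  9.983e-01  4.000e-04 -8.000e-04]
scene ((575.1029052734375, 12.86618423461914), (60.414424896240234, 251.8044891357422), 79.0685043334961) mat x 66.68481564292908 y 28.028143231201174 [0.06141754 0.06511118]
top ((508.78643798828125, 25.236412048339844), (119.95884704589844, 34.54130935668945), 6.226159572601318) mat x 2.18689842300415 y 47.793067449951174 [0.06143315 0.06578183]
```

View pics/scene5.png

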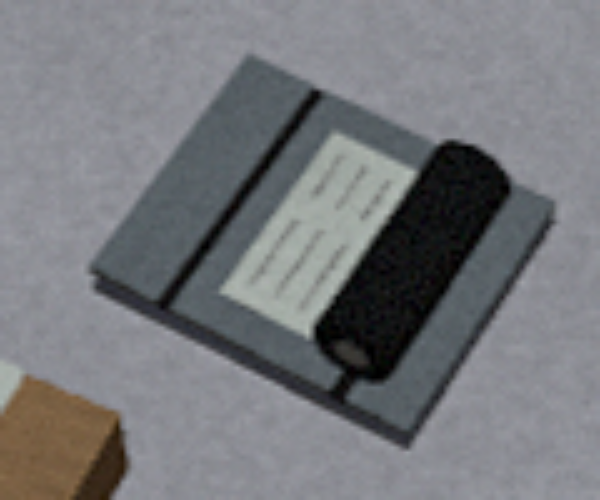

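The roller lies in the mark slot at about y = 47 mm, parallel to it and at rest. I lay the block down.

Call:
{"name": "step_arm", "arguments": {"delta_pos": [[0, 0, -0.5], [0, 0, -0.8], [0, 0, -0.8], [0, 0, -0.8], [0, 0, -0.6], [0, 0, -0.3], [0, 0, -0.2], [0, 0, -0.1], [0, 0, 0], [0, 0, 0]], "turn": [0, 0, 0, 0, 0, 0, 0, 0, 0, 0]}}

```text
time: 19.05
ee_pos: [0.5199, 0.3183, 0.0282]
eef_rot: [-0.057, 0.998, 0.0, 0.0]
ft_force: [0.8, 0.4, -1.4]
width: 0.0234
grip_force: 50.1
```

Call:
{"name": "step_arm", "arguments": {"delta_pos": [[0, 0, -0.1], [0, 0, -0.06], [0, 0, -0.04], [0, 0, -0.02], [0, 0, 0], [0, 0, 0]], "turn": [0, 0, 0, 0, 0, 0]}}

```text
time: 19.65
ee_pos: [0.5195, 0.318, 0.0225]
eef_rot: [-0.057, 0.998, 0.0, -0.0]
ft_force: [-2.6, -2.3, 5.4]
width: 0.0236
grip_force: 50.1
```

Contact felt, at the same height as at the pick. I release and rise.

Call:
{"name": "step_arm", "arguments": {"delta_pos": [[0, 0, 0], [0, 0, 0], [0, 0, 0], [0, 0, 0], [0, 0, 0], [0, 0, 0], [0, 0, 0], [0, 0, 0]], "turn": [0, 0, 0, 0, 0, 0, 0, 0], "grip": 0}}

```text
time: 20.45
ee_pos: [0.5195, 0.318, 0.022]
eef_rot: [-0.057, 0.998, 0.0, -0.0]
ft_force: [-0.5, 0.4, 0.2]
width: 0.0797
grip_force: 0.0
```

Call:
{"name": "step_arm", "arguments": {"delta_pos": [[0, 0, 0.3], [0, 0, 0.6], [0, 0, 1], [0, 0, 1], [0, 0, 1], [0, 0, 1], [0, 0, 1], [0, 0, 0], [0, 0, 0]], "turn": [0, 0, 0, 0, 0, 0, 0, 0, 0]}}

```text
time: 21.35
ee_pos: [0.5199, 0.3182, 0.171]
eef_rot: [-0.057, 0.998, 0.001, 0.001]
ft_force: [0.1, -0.7, -1.0]
width: 0.087
grip_force: 0.0
```

```bash
python3 r.py; python3 - <<'E'
from h import *
c=camera("scene"); cv2.imwrite("pics/s6.png",c["image"][...,::-1])
W=pts(c); H=hsv(c); v,u=np.mgrid[:400,:640]
m=(u>385)&(u<485)&(v>240)&(v<320)&(H[...,1]>70)&(H[...,0]<30)&(W[...,2]<.03); print(np.percentile(W[m][:,2],[5,50,95]))
E
```

```text
21.35 [0.51986 0.31819 0.17096] [ 0.14 -0.75 -1.01] [-0.037 -0.054  0.041] 0.087
mat y 0.33762514361983503 x 0.04620585787503657 quat [-5.700e-02  9.984e-01  7.000e-04  8.000e-04]
[0.00769718 0.01145076 0.01508639]
```

View pics/s6.png

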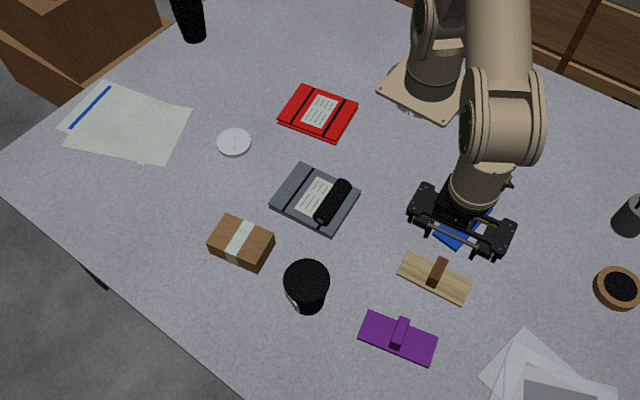

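The block lies flat at (435,278), the roller is in the mark slot at (333,200), and everything else is where it was. Handing in.

```bash
python3 -c "
from bench import *
print(close_job())"
```

```text
the job is handed in; nothing more can be done
None
```

I rolled the roller across the whole label at about 8–12 N (wrist reading) into the mark slot, laid the block flat on the bench left of the board, let go and handed the job in; the bench did not report a verdict.

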